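# Check the notch in a clamped block with the shouldered gauge

### The job

First clear the small wooden offcut off the jig board onto the bench right beside it. Then lift the gauge with the wide blade out of the wooden box, lay it flat on the jig board and slide its blade into the notch at the foot of the clamped wooden block, until its wooden head sits square against the face of the block, and leave it there. Leave the narrow-bladed gauge in the box and do not shift or knock over anything else on the bench.

Things in the scene. Friction and masses are not known exactly. Their poses are not given: they have to be found in the camera images.
- wide_gauge: T-shaped gauge, starts flat in the box; its blade is WIDER than its twin's. Dark wooden head 16 mm (x) by 82 (y) by 26 tall. Flat steel blade 5 mm thick, 24 wide, flush with the head's underside, along +x from x = 8 to 70 mm; the last 8 mm are 18 wide. Origin: centre of the head's underside, z up. 90 g; grip the head across its 16 mm from above, fingertips above the blade.
- wide_gauge_tip (a point): middle of the tip of the wide gauge's blade, 70 mm along its +x, 2.5 mm above its underside
- wide_gauge_shoulder (a point): middle of the wide gauge's shoulder: lower edge of the head's blade-side face (x = 8 mm), which must meet the block
- offcut: loose wooden offcut, 40 mm (x) by 28 (y) by 24 tall, about 30 g, lying on the jig board in the gauge's way before the notch; origin: centre of its underside as it starts
- offcut_center (a point): centre of the offcut
- narrow_gauge: the other gauge in the box: same wooden head, blade only 12 mm wide, same lengths and axes
- gauge_box: open wooden box fixed on the bench, 180 mm (x) by 280 mm (y), 36 mm tall, walls and floor 6 mm thick; origin under its centre. Both gauges lie in it side by side along y, either order, blades roughly along its -x.
- jig: fixed jig: plywood board 12 mm thick, 120 wide (y), x = -115 to +110 mm, bearing a wooden block 110 wide, 42 tall, x = 0 (its face) to 50 mm, with a through notch along x in its foot, 28 wide, 9 high above the board. Before the face the board holds only the offcut. A clamp behind and on the block rises to 65 mm above the bench. Origin: bench level under the middle of the notch's mouth.
- notch_mouth (a point): middle of the notch's mouth, on the board's top (12 mm above the bench), in the block's face; axes as the jig's: +x runs into the notch. The mouth faces roughly away from the robot
- oil_bottle: amber oil bottle with black cap, 52 mm diameter, 150 mm tall, standing between the box and the jig; origin under its centre
- bowl: small turned wooden bowl, 130 mm across, 55 mm tall, in the far row; origin under its centre
- chuck: steel lathe chuck, 94 mm diameter, 62 mm tall, in the far row; origin under its centre
- wax_jar: glass jar with metal lid, 76 mm diameter, 70 mm tall, in the far row; origin under its centre
- tin: low bare metal tin, 68 mm diameter, 45 mm tall, near the robot; origin under its centre
- screwdriver: screwdriver lying on the bench far to the left; origin under its middle
- mallet: round wooden mallet lying on the bench far to the right, about 260 mm long, 68 mm thick; origin under it

How it is judged:
By the outcome, as a careful person would: the job done as asked, in the order asked, and still so for the second after the job is handed in, with the robot touching nothing.
It also fails if it takes over 64 s, if anything falls off the work surface, if the arm or the gripper's body presses on something with over 40 N, if the wrist force passes 120 N, or if a joint passes its speed limit or range.

### The arm

A 6-joint arm with a two-finger parallel gripper is mounted at the origin on the work surface. World frame = base frame: x ahead of the robot, y to its left, z up, the work surface at z = 0. Lengths are in mm, angles in rad, forces in N, time in s.
With the tool pointing down it reaches from about 275 to 750 mm from the base axis. Payload 10.2 kg.
Tool frame: the origin (TCP) lies midway between the tips of the shut fingers; the grasp point (between the pads) lies 19 mm behind it; z points along the fingers, y is the line along which they close (so a half turn about z gives the same grasp; the last joint's range is limited). The gripper opens to 85 mm and grips with 20 to 120 N. Pads are 22 mm wide; open, the fingers measure 114 mm over their backs; the gripper's body (76 mm by 85 mm) begins 54 mm behind the grasp point. The pads swing forward as they close: fully open they stand 13 mm farther back than shut.
Start: joints at [-1.377, 0.313, 1.498, -0, 1.331, -0.223], TCP at [212.527, -480.066, 231.294] pointing down, gripper open.
Joint ranges: [-2.94, 2.94], [-0.97, 2.17], [0.19, 2.56], [-1.23, 4.37], [0.02, 3.11], [-2.88, 2.88]. Speed limits (rad/s): [2.39, 2.39, 3.01, 3.14, 3.14, 3.14].

### API

Orientations are given as a unit quaternion [w, x, y, z].
In Python, from rig import ctrl, capture, camera_info gives the robot as it stands.
- The arm moves only by the tool apply_moves, never from a script. Its argument "targets" is a list of rows, each a list of 3 entries, a list of its own where there are three numbers: the finger opening in mm, from 0 to 85.4, then the shift along the world's x, y, z in mm, then the turn, a rotation vector about the world's x, y, z in degrees. In form: [[grip, [dx, dy, dz], [rx, ry, rz]], ...]. A call has 1 to 20 rows; each row is the pose to reach, as a shift and turn from the pose commanded when the call began; what a row does not reach only later rows make up. A row lasts 1/10 s, in which the tool goes at most 50 mm and 8.59 degrees, less where a joint would pass 70% of its speed; a pose out of reach is approached as far as the arm can. A call with a gripper value outside its range is refused whole. The fingers move at their own pace and stop on an object; "squeeze" is the grip in N (left out, the last holds). Time passes only in rows, so rows that repeat a pose let the fingers close. It gives the time, the measured TCP pose, the force, the opening and the grip force at its end, in the units of the state.
- ctrl.sense(): the state, without advancing time (a new reading comes with each control period).
- capture(name): name is "scene" or "top"; returns (picture, depth): 400x640x3 uint8, blue, green, red; 400x640 float32, mm along the optical axis (not along the pixel's ray), 0 where there is no reading.
- camera_info(name): a dict with "vfov" (degrees; the focal length in pixels is half the picture's height over the tangent of half this angle, whatever the lens; pixels are square), "cx", "cy" (the principal point, pixels), "extrinsics" (4x4, takes a point from camera to world coordinates). Camera axes: x right, y down, z forward; pixel columns grow to the right and rows downward; lengths in mm; the calibration is good to about 2 mm. A picture is of the moment at which its call begins. camera_info takes no time and is no camera call.
- ctrl.finish_job(): hands the job in; it is judged then, once.
The state is a dict: "time_s": time; "joints": joint angles; "dq": joint speeds; "tau": joint torques, N m; "eef_pos": TCP position; "ee_rot": TCP orientation; "force": force on the tool from outside, world axes, zero at the start; "wrist_torque": the same for the moment, N m; "grip_width": opening from 0.0 (shut) to 1.0 (fully open); "grip_force": force on a finger pad.
Only numpy, scipy, OpenCV 4.12 (cv2) and the standard library are available. Lean on these libraries where they do the work, as an engineer would, in place of code of your own. Each camera call takes 0.05 s, during which the arm holds its last target. There are 200 camera calls.

## Working session

There is one attempt and no reset: what is moved stays moved. The work goes in short steps, Python scripts to look and compute and a tool call to move; the robot and the scene stay as the last step left them, time stands still between calls to the robot, and variables do not carry over. Pictures are saved under pics/ and viewed, at most 10 in all, crops included, and the job is handed in when it is done.

Besides the shell and the picture viewer there is one more tool, called after "Emit:" by a JSON object that holds its "op" and its "data", one argument or row to a line. apply_moves: Moves the arm, as the interface text tells. Its arguments: {"type":"object","properties":{"targets":{"type":"array","items":{"type":"array"}},"squeeze":{"type":"number"}},"required":["targets"]}

```bash
mkdir -p pics; python3 - <<'E'
from rig import ctrl,capture,camera_info
import cv2,numpy as np
print(ctrl.sense())
for n in("scene","top"):
    p,d=capture(n);cv2.imwrite(f"pics/{n}0.png",p);np.save(f"{n}0.npy",d);print(camera_info(n),(d>0).mean())
E
```

```text
{'time_s': 0.0, 'joints': array([-1.37738102e+00,  3.13456280e-01,  1.49841748e+00,  1.17638404e-05,
        1.33100930e+00, -2.23393997e-01]), 'dq': array([-0.0004716 ,  0.00015522, -0.00043187, -0.00141136, -0.00047543,
        0.00010474]), 'tau': array([-2.92039722e-04, -4.12263250e+01, -2.59746087e+01, -1.95845364e-04,
        4.12035894e-03, -9.09079212e-07]), 'eef_pos': array([ 212.48863261, -479.80209581,  230.73924535]), 'ee_rot': array([-6.45042309e-04,  9.78362322e-01,  2.06897923e-01,  1.53828544e-05]), 'force': array([ 0.28882869,  0.0437004 , -0.01892471]), 'wrist_torque': array([-0.0197081 , -0.00631155, -0.06221312]), 'grip_force': 0.0, 'grip_width': 0.9960232296243723}
{'vfov': 44.776369960911275, 'cx': 321.4959411248749, 'cy': 197.9546159493574, 'extrinsics': array([[-1.69042143e-01,  8.33634058e-01, -5.25812715e-01,
         1.41883313e+03],
       [ 9.85607505e-01,  1.42103870e-01, -9.15660225e-02,
         1.32418498e+02],
       [-1.61253304e-03, -5.33723475e-01, -8.45657527e-01,
         1.36429591e+03],
       [ 0.00000000e+00,  0.00000000e+00,  0.00000000e+00,
         1.00000000e+00]])} 0.9959609375
{'vfov': 55.4422828227583, 'cx': 317.52612727259134, 'cy': 192.926604175467, 'extrinsics': array([[ 3.41022743e-03, -9.93621801e-01,  1.12712407e-01,
         4.34138746e+02],
       [-9.99989619e-01, -3.04784793e-03,  3.38723917e-03,
        -2.12284418e+01],
       [-3.02210440e-03, -1.12722789e-01, -9.93621880e-01,
         1.48454464e+03],
       [ 0.00000000e+00,  0.00000000e+00,  0.00000000e+00,
         1.00000000e+00]])} 0.99621484375
```

View pics/scene0.png

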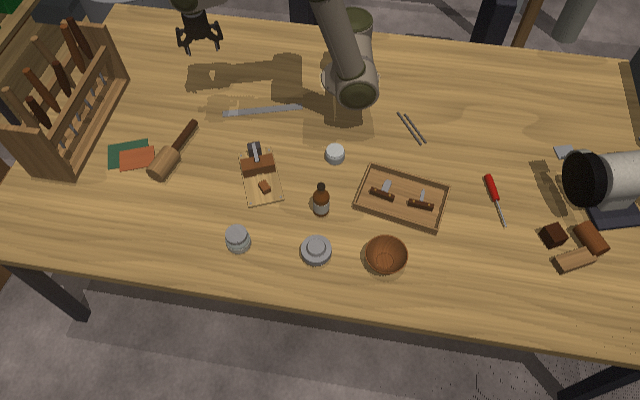

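View pics/top0.png

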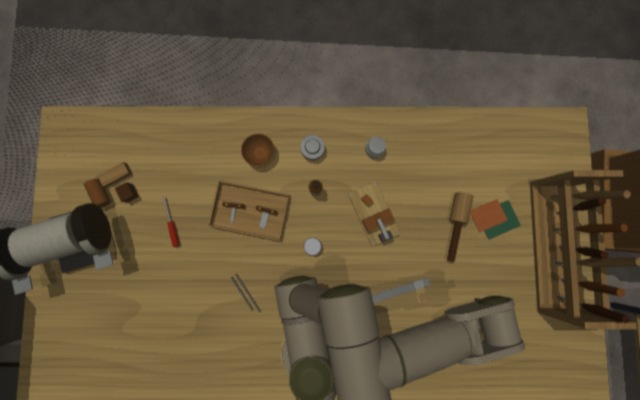

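```bash
python3 - <<'E'
import cv2,numpy as np
t=cv2.imread("pics/top0.png");s=cv2.imread("pics/scene0.png")
c=lambda im,x,y,w,h,k:cv2.resize(im[y:y+h,x:x+w],None,fx=k,fy=k,interpolation=cv2.INTER_CUBIC)
a=np.hstack([c(t,205,175,90,70,4),c(t,345,175,60,70,4)]);a=np.pad(a,((0,0),(0,800-a.shape[1]),(0,0)))
b=np.hstack([c(s,345,155,110,80,4),c(s,232,135,60,80,4)]);b=np.pad(b,((0,0),(0,800-b.shape[1]),(0,0)))
cv2.imwrite("pics/crop0.png",cv2.convertScaleAbs(np.vstack([a,b]),alpha=1.5))
E
```

```text
(no output)
```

View pics/crop0.png

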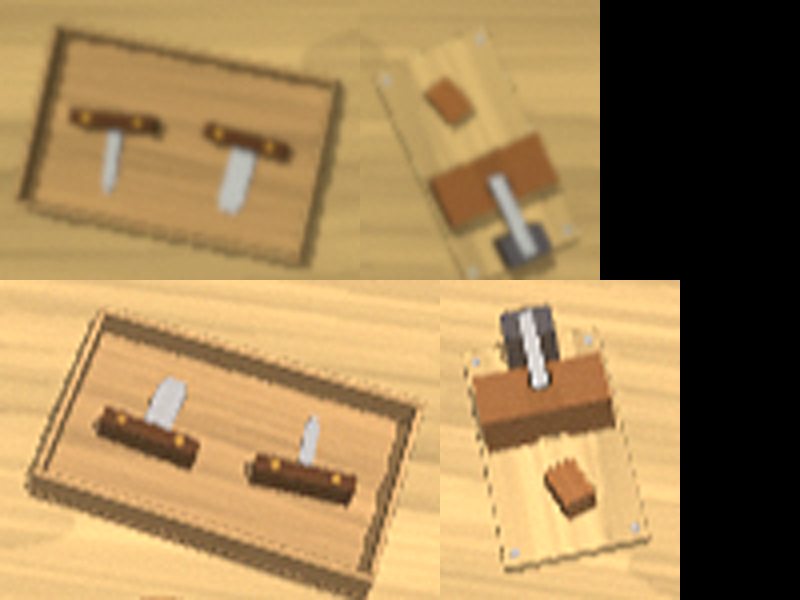

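```bash
cat > h.py <<'E'
import numpy as np,cv2
from scipy.optimize import least_squares
from rig import camera_info
CI={n:camera_info(n) for n in("scene","top")}
def proj(n,P):
    c=CI[n];E=c["extrinsics"];f=200/np.tan(np.radians(c["vfov"]/2))
    q=(np.atleast_2d(P)-E[:3,3])@E[:3,:3]
    return f*q[:,:2]/q[:,2:]+[c["cx"],c["cy"]]
def place(p,M):
    c,s=np.cos(p[3]),np.sin(p[3]);M=np.atleast_2d(M)
    return np.c_[c*M[:,0]-s*M[:,1]+p[0],s*M[:,0]+c*M[:,1]+p[1],M[:,2]+p[2]]
def fit(obs,p0):  # obs: {cam:[(u,v,x,y,z)]} image px
    def r(p): return np.concatenate([(proj(n,place(p,np.array(o)[:,2:]))-np.array(o)[:,:2]).ravel() for n,o in obs.items()])
    s=least_squares(r,p0,loss="soft_l1",f_scale=.5,x_scale=[1,1,1,.01])
    print("x,y,z",s.x[:3].round(1),"yaw deg",np.degrees(s.x[3]).round(2))
    for n,o in obs.items(): print(n,(proj(n,place(s.x,np.array(o)[:,2:]))-np.array(o)[:,:2]).round(1).tolist())
    return s.x
def cr(l,u0,v0,x0,y0,k=4): return [((u-u0+.5)/k-.5+x0,(v-v0+.5)/k-.5+y0,*m) for u,v,*m in l]
def overlay(im,n,p,M,x0,y0,k,col):
    q=(proj(n,place(p,M))-[x0,y0]+.5)*k-.5
    for a in q: cv2.circle(im,tuple(int(round(v)) for v in a),2,col,-1)
E
cat > m.py <<'E'
from h import *
tb=lambda l:cr(l,0,0,205,175); tj=lambda l:cr(l,360,0,345,175)
sb=lambda l:cr(l,0,280,345,155); sj=lambda l:cr(l,440,280,232,135)
jig=fit({"top":tj([(430,180,0,-55,54),(540,133,0,55,54),(557,178,50,55,54),(375,78,-115,-60,12)]),
 "scene":sj([(482,420,0,55,54),(611,400,0,-55,54),(487,450,0,55,12),(614,427,0,-55,12),(473,377,50,55,54),(602,352,50,-55,54),(506,570,-115,60,0),(650,540,-115,-60,0)])},[450,-250,0,-2.7])
off=fit({"top":tj([(443,77,-20,14,24),(473,104,20,14,24),(455,126,20,-14,24),(425,98,-20,-14,24)]),
 "scene":sj([(574,518,-20,14,0),(545,487,20,14,24),(568,460,20,-14,24),(596,490,-20,-14,24)])},[500,-220,12,-2.3])
wg=fit({"top":tb([(207,124,-8,-41,26),(292,143,-8,41,26),(287,161,8,41,26),(204,138,8,-41,26),(246.5,140.5,0,0,26),(219,211,70,-9,5),(242,215,70,9,5)]),
 "scene":sb([(103,407,8,41,26),(199,440,8,-41,26),(97,432,-8,41,0),(192,468,-8,-41,0),(150.5,430,0,0,26),(165,378,70,9,5),(187,383,70,-9,5)])},[470,200,6,2.9])
np.savez("m.npz",jig=jig,off=off,wg=wg)
JM=np.array([(x,y,z) for x in(0,50) for y in(-55,55) for z in(12,54)]+[(x,y,z) for x in(-115,110) for y in(-60,60) for z in (0,12)]+[(0,y,z) for y in(-14,14) for z in(12,21)])
OM=np.array([(x,y,z) for x in(-20,20) for y in(-14,14) for z in(0,24)])
GM=np.array([(x,y,z) for x in(-8,8) for y in(-41,41) for z in(0,26)]+[(70,9,5),(70,-9,5),(8,12,5),(8,-12,5)])
import sys
if __name__=="__main__":
    out=[]
    for n,x,y,w,h in(("top",345,175,60,72),("top",250,198,45,36),("scene",232,135,60,72),("scene",365,165,45,36)):
        k=6
        im=cv2.resize(cv2.imread(f"pics/{n}0.png")[y:y+h,x:x+w],None,fx=k,fy=k,interpolation=cv2.INTER_CUBIC)
        im=cv2.convertScaleAbs(im,alpha=1.5)
        overlay(im,n,jig,JM,x,y,k,(0,255,0));overlay(im,n,off,OM,x,y,k,(255,255,0));overlay(im,n,wg,GM,x,y,k,(0,255,0))
        out.append(im)
    c=[np.vstack([a]) for a in out]
    col=lambda a,b:np.vstack([np.pad(a,((0,0),(0,370-a.shape[1]),(0,0))),np.pad(b,((0,0),(0,370-b.shape[1]),(0,0)))])[:600]
    out=np.hstack([out[0],out[2]]);cv2.imwrite("pics/ovj.png",out)
    cv2.imwrite("pics/ovg.png",np.hstack([cv2.resize(c[1],None,fx=1.4,fy=1.4),cv2.resize(c[3],None,fx=1.4,fy=1.4)]))
E
python3 m.py
```

```text
x,y,z [ 518.4 -237.2   -1.4] yaw deg -156.46
top [[0.7, -0.1], [-0.1, 0.1], [1.1, 1.1], [-0.0, -0.7]]
scene [[-0.1, 0.6], [0.3, -0.8], [0.4, 0.3], [0.6, -0.3], [-0.1, -0.4], [-0.2, -0.4], [0.1, 0.7], [-0.1, 0.8]]
x,y,z [ 572.8 -206.7    4.7] yaw deg -130.23
top [[0.0, -0.1], [0.6, -0.1], [0.4, -0.1], [-0.1, 0.2]]
scene [[0.1, 1.6], [-0.6, -2.3], [0.5, -0.0], [0.7, 0.1]]
x,y,z [533.  179.4   3.4] yaw deg 165.95
top [[0.2, -0.3], [-0.4, 0.2], [-0.2, -0.3], [-0.1, 0.2], [0.1, 0.2], [0.8, -0.1], [-0.5, 0.1]]
scene [[0.8, -0.4], [0.3, -0.2], [-0.1, 1.4], [-0.5, 0.8], [-0.2, -0.1], [0.1, -0.5], [-0.4, 0.0]]
```

View pics/ovj.png

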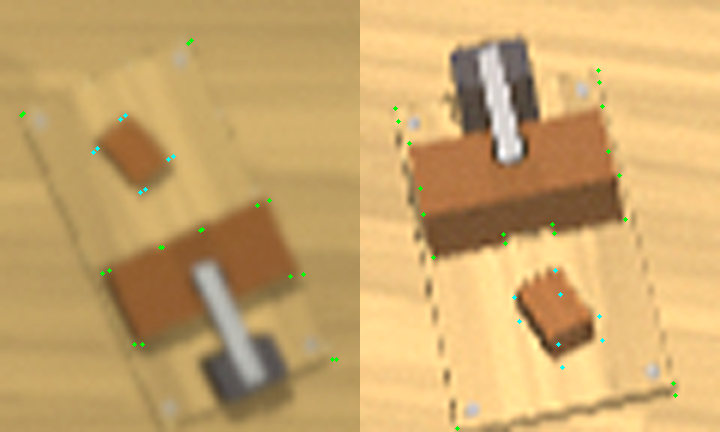

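View pics/ovg.png

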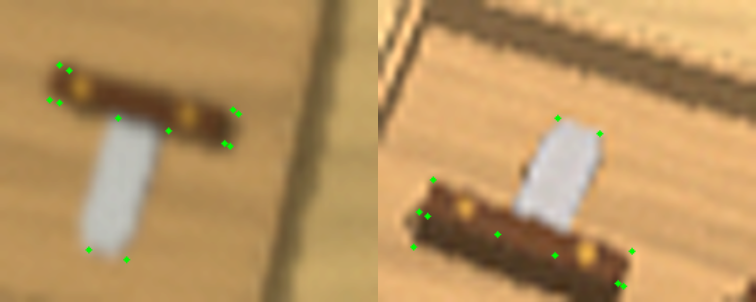

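```bash
cat > m2.py <<'E'
from h import *
tj=lambda l:cr(l,0,0,345,175,6); sj=lambda l:cr(l,360,0,232,135,6)
tb=lambda l:cr(l,0,0,250,198,8.4); sb=lambda l:cr(l,378,0,365,165,8.4)
J={"top":tj([(262,203,0,55,54),(300,274,50,55,54),(24,112,-115,-60,12),(190,42,-115,60,12),(331,361,110,60,12)]),
"scene":sj([(424,213,0,55,54),(435,258,0,55,12),(616,177,0,-55,54),(625,220,0,-55,12),(408,147,50,55,54),(601,109,50,-55,54),(455,430,-115,60,0),(673,392,-115,-60,0)])}
O={"top":tj([(97,148,-20,-14,24),(125,117,-20,14,24),(168,155,20,14,24),(140,187,20,-14,24)]),
"scene":sj([(517,290,20,14,24),(556,269,20,-14,24),(595,318,-20,-14,24),(556,357,-20,14,0),(593,338,-20,-14,0)])}
G={"top":tb([(133.5,101.5,0,0,26),(57,67,-8,-41,26),(48,100,8,-41,26),(82,246,70,-9,5),(119,256,70,9,5)]),
"scene":sb([(525.5,230.5,0,0,26),(431,180,8,41,26),(632,250,8,-41,26),(562,121,70,9,5),(600,131,70,-9,5)])}
R={}
for k,o,p in(("jig",J,[518,-237,0,-2.73]),("off",O,[573,-207,12,-2.27]),("wg",G,[533,180,6,2.9])):
    print(k);R[k]=fit(o,p)
    print(" scene only"); 
    def r(q,n): return (proj(n,place([q[0],q[1],p[2],q[2]],np.array(o[n])[:,2:]))-np.array(o[n])[:,:2]).ravel()
    for n in("scene","top"):
        s=least_squares(r,[p[0],p[1],p[3]],args=(n,),loss="soft_l1",f_scale=.5,x_scale=[1,1,.01]).x
        print(n,s[:2].round(1),np.degrees(s[2]).round(1))
np.savez("m.npz",**R)
E
python3 m2.py
```

```text
jig
x,y,z [ 517.9 -237.2   -2.8] yaw deg -156.89
top [[1.2, -0.2], [0.3, 0.2], [-0.1, 0.1], [0.4, -0.1], [0.6, 0.0]]
scene [[-0.1, 0.2], [-0.2, -0.1], [0.5, -0.1], [0.0, 0.1], [0.4, -0.6], [0.3, -0.3], [0.6, 1.6], [0.1, 0.7]]
 scene only
scene [ 519.6 -237.2] -156.8
top [ 517.8 -235. ] -157.1
off
x,y,z [ 573.  -206.5    8.4] yaw deg -134.48
top [[0.1, -0.5], [0.5, -0.5], [0.9, 0.4], [0.5, 0.3]]
scene [[-0.3, 0.2], [0.4, -0.4], [0.4, -0.5], [0.4, 1.2], [1.3, 0.2]]
 scene only
scene [ 575.2 -206.8] -135.9
top [ 572.4 -204.1] -132.0
wg
x,y,z [533.6 180.3   4.8] yaw deg 165.64
top [[0.6, 0.1], [-0.0, -0.5], [-0.1, -0.4], [0.5, 0.2], [0.5, 0.2]]
scene [[0.2, 0.0], [0.6, -0.1], [0.2, 0.1], [-0.1, -0.3], [0.4, 0.3]]
 scene only
scene [534.6 179.5] 165.7
top [533.2 181.1] 165.2
```

Emit:
{"op": "apply_moves", "data": {
  "targets": [
    [60, [40, 30, 0], [0, 0, 3]],
    [60, [75, 57, 0], [0, 0, 5]],
    [60, [110, 84, 0], [0, 0, 8]],
    [60, [145, 110, 0], [0, 0, 10]],
    [60, [180, 137, 0], [0, 0, 12]],
    [60, [215, 163, 0], [0, 0, 14]],
    [60, [250, 190, 0], [0, 0, 16]],
    [60, [285, 217, -15], [0, 0, 18]],
    [60, [315, 240, -40], [0, 0, 20]],
    [60, [340, 259, -70], [0, 0, 22]],
    [60, [361.5, 274.6, -100], [0, 0, 22]],
    [60, [361.5, 274.6, -125], [0, 0, 22]],
    [60, [361.5, 274.6, -125], [0, 0, 22]],
    [60, [361.5, 274.6, -125], [0, 0, 22]],
    [60, [361.5, 274.6, -125], [0, 0, 22]]
  ]
}}

```text
time_s: 1.6
eef_pos: [574.4, -206.3, 108.1]
ee_rot: [0.001, 0.921, 0.389, 0.001]
force: [0.2, -0.9, -0.1]
grip_width: 0.705
grip_force: 0.0
```

Emit:
{"op": "apply_moves", "data": {
  "targets": [
    [60, [0, 0, -25], [0, 0, 0]],
    [60, [0, 0, -50], [0, 0, 0]],
    [60, [0, 0, -70], [0, 0, 0]],
    [60, [0, 0, -83], [0, 0, 0]],
    [60, [0, 0, -89], [0, 0, 0]],
    [60, [0, 0, -89], [0, 0, 0]],
    [60, [0, 0, -89], [0, 0, 0]],
    [20, [0, 0, -89], [0, 0, 0]],
    [20, [0, 0, -89], [0, 0, 0]],
    [20, [0, 0, -89], [0, 0, 0]],
    [20, [0, 0, -89], [0, 0, 0]],
    [20, [0, 0, -89], [0, 0, 0]],
    [20, [0, 0, -89], [0, 0, 0]],
    [20, [0, 0, -89], [0, 0, 0]]
  ],
  "squeeze": 30
}}

```text
time_s: 3.0
eef_pos: [574.4, -205.7, 18.0]
ee_rot: [0.001, 0.921, 0.39, 0.0]
force: [-0.5, 0.0, 6.2]
grip_width: 0.319
grip_force: 31.0
```

Emit:
{"op": "apply_moves", "data": {
  "targets": [
    [20, [0, 0, 20], [0, 0, 0]],
    [20, [0, 0, 45], [0, 0, 0]],
    [20, [10, -25, 60], [0, 0, 0]],
    [20, [22, -55, 60], [0, 0, 0]],
    [20, [34, -85, 60], [0, 0, 0]],
    [20, [41, -104, 55], [0, 0, 0]],
    [20, [41, -104, 40], [0, 0, 0]],
    [20, [41, -104, 18], [0, 0, 0]],
    [20, [41, -104, 2], [0, 0, 0]],
    [20, [41, -104, -6], [0, 0, 0]],
    [20, [41, -104, -10], [0, 0, 0]],
    [20, [41, -104, -12], [0, 0, 0]],
    [20, [41, -104, -12], [0, 0, 0]]
  ]
}}

```text
time_s: 4.3
eef_pos: [615.5, -309.5, 6.2]
ee_rot: [0.001, 0.921, 0.39, 0.0]
force: [-0.0, -0.3, 0.0]
grip_width: 0.319
grip_force: 30.2
```

Emit:
{"op": "apply_moves", "data": {
  "targets": [
    [36, [0, 0, 0], [0, 0, 0]],
    [36, [0, 0, 0], [0, 0, 0]],
    [36, [0, 0, 0], [0, 0, 0]],
    [36, [0, 0, 20], [0, 0, 0]],
    [36, [0, 0, 50], [0, 0, 0]],
    [40, [0, 0, 90], [0, 0, 0]],
    [45, [0, 0, 130], [0, 0, 0]],
    [50, [0, 0, 150], [0, 0, 0]],
    [50, [0, 0, 150], [0, 0, 0]]
  ]
}}

```text
time_s: 5.2
eef_pos: [616.1, -310.2, 159.1]
ee_rot: [0.003, 0.921, 0.39, 0.002]
force: [0.4, -0.4, 0.4]
grip_width: 0.587
grip_force: 0.0
```

Emit:
{"op": "apply_moves", "data": {
  "targets": [
    [50, [-5, 15, 35], [0, 0, 2]],
    [50, [-11, 50, 55], [0, 0, 4]],
    [50, [-18, 90, 55], [0, 0, 7]],
    [50, [-25, 130, 55], [0, 0, 10]],
    [50, [-32, 170, 55], [0, 0, 13]],
    [50, [-39, 210, 55], [0, 0, 16]],
    [50, [-46, 250, 55], [0, 0, 19]],
    [50, [-53, 290, 55], [0, 0, 22]],
    [50, [-60, 330, 55], [0, 0, 24]],
    [50, [-67, 370, 55], [0, 0, 26]],
    [50, [-72, 410, 50], [0, 0, 28]],
    [50, [-77, 450, 20], [0, 0, 29.6]],
    [50, [-80, 478, -15], [0, 0, 29.6]],
    [50, [-81, 489.8, -50], [0, 0, 29.6]],
    [50, [-81, 489.8, -70], [0, 0, 29.6]],
    [50, [-81, 489.8, -70], [0, 0, 29.6]],
    [50, [-81, 489.8, -70], [0, 0, 29.6]]
  ]
}}

```text
time_s: 6.9
eef_pos: [534.0, 180.1, 85.3]
ee_rot: [-0.0, 0.791, 0.612, -0.0]
force: [-0.1, 0.2, -0.1]
grip_width: 0.582
grip_force: 0.0
```

```bash
python3 - <<'E'
from rig import ctrl,capture
import cv2,numpy as np
s=ctrl.sense();print(s["eef_pos"],s["ee_rot"],s["time_s"])
o=[]
for n,x,y in(("scene",345,150),("top",205,165)):
    p,d=capture(n);cv2.imwrite(f"pics/{n}1.png",p);o.append(cv2.resize(p[y:y+90,x:x+120],None,fx=3.3,fy=3.3,interpolation=cv2.INTER_CUBIC))
    j=p[125:260,225:300] if n=="scene" else p[165:260,340:420];o.append(j)
a=np.hstack([o[0],o[2]]);b=np.hstack([np.pad(cv2.resize(o[1],None,fx=2,fy=2),((0,0),(0,10),(0,0))),cv2.resize(o[3],None,fx=2.84,fy=2.84)])
b=b[:min(b.shape[0],290)];b=np.pad(b,((0,0),(0,a.shape[1]-b.shape[1]),(0,0)))
cv2.imwrite("pics/c1.png",cv2.convertScaleAbs(np.vstack([a,b]),alpha=1.4))
E
```

```text
[534.01116923 180.13564341  85.26589804] [-1.42950739e-04  7.90861547e-01  6.11995031e-01 -2.74453097e-04] 6.9
```

View pics/c1.png

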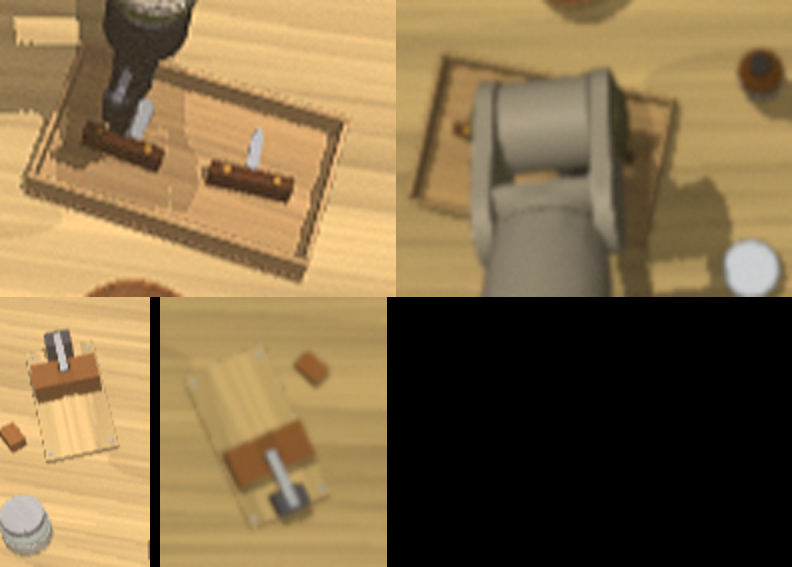

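Emit:
{"op": "apply_moves", "data": {
  "targets": [
    [50, [0, 0, -25], [0, 0, 0]],
    [50, [0, 0, -45], [0, 0, 0]],
    [50, [0, 0, -58], [0, 0, 0]],
    [50, [0, 0, -66], [0, 0, 0]],
    [50, [0, 0, -70], [0, 0, 0]],
    [50, [0, 0, -70], [0, 0, 0]],
    [35, [0, 0, -70], [0, 0, 0]],
    [25, [0, 0, -70], [0, 0, 0]],
    [18, [0, 0, -70], [0, 0, 0]],
    [10, [0, 0, -70], [0, 0, 0]],
    [10, [0, 0, -70], [0, 0, 0]],
    [10, [0, 0, -70], [0, 0, 0]],
    [10, [0, 0, -70], [0, 0, 0]]
  ],
  "squeeze": 40
}}

```text
time_s: 8.3
eef_pos: [534.4, 180.4, 15.8]
ee_rot: [0.0, 0.791, 0.612, 0.0]
force: [-0.9, 1.1, 5.0]
grip_width: 0.179
grip_force: 40.0
```

Emit:
{"op": "apply_moves", "data": {
  "targets": [
    [10, [0, 0, 20], [0, 0, 0]],
    [10, [0, 0, 50], [0, 0, 0]],
    [10, [0, 0, 90], [0, 0, 0]],
    [10, [2, -12, 130], [0, 0, 2]],
    [10, [6, -38, 165], [0, 0, 4]],
    [10, [12, -75, 185], [0, 0, 8]],
    [10, [18, -115, 185], [0, 0, 12]],
    [10, [25, -155, 185], [0, 0, 16]],
    [10, [31, -195, 185], [0, 0, 20]],
    [10, [38, -235, 185], [0, 0, 24]],
    [10, [44, -275, 185], [0, 0, 28]],
    [10, [50, -312, 180], [0, 0, 32]],
    [10, [56, -345, 155], [0, 0, 36]],
    [10, [60, -370, 120], [0, 0, 37.6]],
    [10, [62.9, -383.2, 85], [0, 0, 37.6]],
    [10, [62.9, -383.2, 60], [0, 0, 37.6]],
    [10, [62.9, -383.2, 47], [0, 0, 37.6]],
    [10, [62.9, -383.2, 47], [0, 0, 37.6]],
    [10, [62.9, -383.2, 47], [0, 0, 37.6]]
  ]
}}

```text
time_s: 10.2
eef_pos: [597.5, -202.8, 63.5]
ee_rot: [0.001, 0.551, 0.834, 0.0]
force: [-0.0, -0.1, -0.1]
grip_width: 0.177
grip_force: 39.2
```

```bash
python3 - <<'E'
from rig import ctrl,capture
import cv2,numpy as np
s=ctrl.sense();print(s["eef_pos"],s["ee_rot"],s["time_s"],s["grip_width"])
o=[]
for n,x,y in(("scene",232,130),("top",345,175)):
    p,d=capture(n);cv2.imwrite(f"pics/{n}2.png",p);o.append(cv2.resize(p[y:y+72,x:x+62],None,fx=6,fy=6,interpolation=cv2.INTER_CUBIC))
cv2.imwrite("pics/c2.png",cv2.convertScaleAbs(np.hstack(o),alpha=1.4))
E
```

```text
[ 597.49038703 -202.795537     63.4985796 ] [7.95972834e-04 5.51149633e-01 8.34406042e-01 7.09248987e-05] 10.2 0.1765086446889396
```

View pics/c2.png

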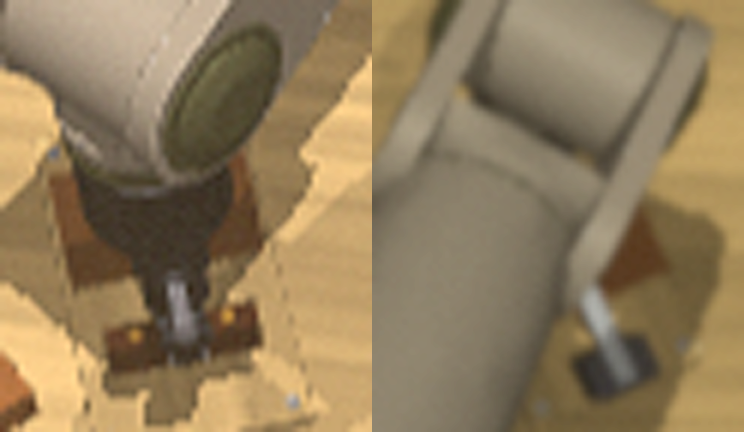

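```bash
python3 - <<'E'
from h import *
def sol(o,z,p0,d=None):
    o=np.array(o)
    def r(q): 
        M=o[:,2:].copy()
        if d is None: M[:2,1]*=q[3]
        return (proj("scene",place([q[0],q[1],z,q[2]],M))-o[:,:2]).ravel()
    s=least_squares(r,list(p0)+([1] if d is None else []),x_scale=[1,1,.01]+([.1] if d is None else []));print(s.x[:2].round(1),np.degrees(s.x[2]).round(2),s.x[3:],r(s.x).round(2));return s.x
a=sol(cr([(465,208,0,25,26),(586,253,0,-25,26),(562,121,70,9,5),(600,131,70,-9,5)],378,0,365,165,8.4),6,[534,180,2.9])
d=25*a[3]
o=cr([(135,338,0,d,26),(228,317,0,-d,26)],0,0,232,130,6)
g=sol(o,53.7,[597,-203,-2.74],d=1)
g=sol(o+cr([(108,370,-8,41,0),(262,345,-8,-41,0)],0,0,232,130,6),53.7,[597,-203,-2.74],d=1)
j=np.array([519.6,-237.2]);t=np.radians(-156.8);R=np.array([[np.cos(t),-np.sin(t)],[np.sin(t),np.cos(t)]])
print("in jig",(g[:2]-j)@R,np.degrees(g[2])+156.8)
E
```

```text
[534.5 179.6] 165.43 [1.00470391] [-0.01  0.05  0.01 -0.01 -0.25 -0.33  0.25  0.28]
[ 600.8 -202.8] -154.86 [] [ 0.01 -0.   -0.01  0.  ]
[ 598.1 -204.5] -158.18 [] [-0.36 -1.13 -0.25 -0.38  0.54  0.92  0.07  0.61]
in jig [-85.09284458   0.853335  ] -1.3822004226178422
```

Emit:
{"op": "apply_moves", "data": {
  "targets": [
    [10, [0, 0, -15], [0, 0, 0]],
    [10, [0, 0, -28], [0, 0, 0]],
    [10, [0, 0, -36], [0, 0, 0]],
    [10, [0, 0, -41], [0, 0, 0]],
    [10, [0, 0, -41], [0, 0, 0]],
    [10, [-4, -1.7, -41], [0, 0, 0]],
    [10, [-8, -3.4, -41], [0, 0, 0]],
    [10, [-12, -5.1, -41], [0, 0, 0]],
    [10, [-16, -6.8, -41], [0, 0, 0]],
    [10, [-20, -8.5, -41], [0, 0, 0]],
    [10, [-24, -10.2, -41], [0, 0, 0]],
    [10, [-27.6, -11.8, -41], [0, 0, 0]],
    [10, [-27.6, -11.8, -41], [0, 0, 0]]
  ]
}}

```text
time_s: 11.6
eef_pos: [569.2, -215.3, 21.8]
ee_rot: [0.001, 0.552, 0.834, -0.0]
force: [-0.4, 0.2, 6.3]
grip_width: 0.182
grip_force: 40.2
```

Emit:
{"op": "apply_moves", "data": {
  "targets": [
    [10, [-4, -1.7, 0.5], [0, 0, 0]],
    [10, [-8, -3.4, 0.5], [0, 0, 0]],
    [10, [-12, -5.1, 0.5], [0, 0, 0]],
    [10, [-16, -6.8, 0.5], [0, 0, 0]],
    [10, [-20, -8.5, 0.5], [0, 0, 0]],
    [10, [-23, -9.8, 0.5], [0, 0, 0]],
    [10, [-25.8, -11, 0.5], [0, 0, 0]],
    [10, [-25.8, -11, 0.5], [0, 0, 0]]
  ]
}}

```text
time_s: 12.4
eef_pos: [543.0, -225.9, 21.8]
ee_rot: [-0.0, 0.551, 0.834, -0.0]
force: [-1.3, 0.2, 5.0]
grip_width: 0.176
grip_force: 40.0
```

Emit:
{"op": "apply_moves", "data": {
  "targets": [
    [20, [0, 0, 0], [0, 0, 0]],
    [20, [0, 0, 0], [0, 0, 0]],
    [20, [0, 0, 0], [0, 0, 0]],
    [20, [0, 0, 8], [0, 0, 0]],
    [20, [0, 0, 25], [0, 0, 0]],
    [20, [0, 0, 50], [0, 0, 0]],
    [10, [18, 7.8, 60], [0, 0, 0]],
    [0, [38.6, 16.5, 60], [0, 0, 0]],
    [0, [38.6, 16.5, 60], [0, 0, 0]],
    [0, [38.6, 16.5, 35], [0, 0, 0]],
    [0, [38.6, 16.5, 15], [0, 0, 0]],
    [0, [38.6, 16.5, 3], [0, 0, 0]],
    [0, [38.6, 16.5, -2], [0, 0, 0]],
    [0, [38.6, 16.5, -2], [0, 0, 0]]
  ]
}}

```text
time_s: 13.8
eef_pos: [581.9, -209.3, 19.7]
ee_rot: [-0.0, 0.551, 0.834, -0.0]
force: [0.5, -0.6, 0.7]
grip_width: -0.001
grip_force: 0.0
```

```bash
python3 - <<'E'
from rig import ctrl,capture
import cv2,numpy as np
o=[]
for n,x,y in(("scene",232,130),("top",345,175)):
    p,d=capture(n);o.append(cv2.resize(p[y:y+72,x:x+62],None,fx=6,fy=6,interpolation=cv2.INTER_CUBIC))
cv2.imwrite("pics/c3.png",cv2.convertScaleAbs(np.hstack(o),alpha=1.4))
E
```

```text
(no output)
```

View pics/c3.png

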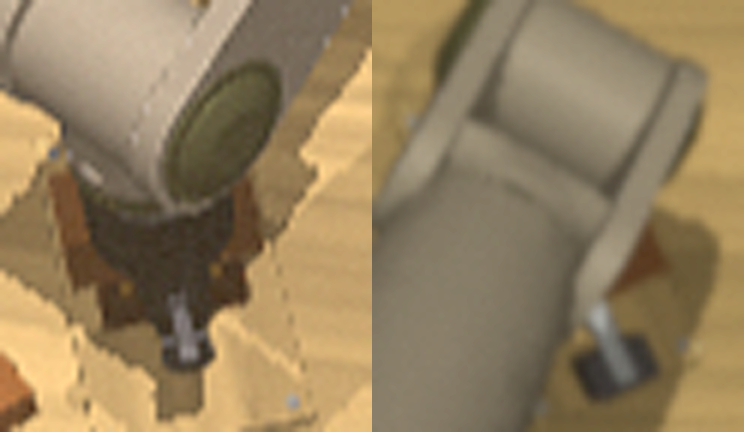

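Emit:
{"op": "apply_moves", "data": {
  "targets": [
    [0, [-5, -2.1, 0], [0, 0, 0]],
    [0, [-10, -4.3, 0], [0, 0, 0]],
    [0, [-15, -6.4, 0], [0, 0, 0]],
    [0, [-18, -7.7, 0], [0, 0, 0]],
    [0, [-21, -8.9, 0], [0, 0, 0]],
    [0, [-24, -10.2, 0], [0, 0, 0]],
    [0, [-27, -11.5, 0], [0, 0, 0]],
    [0, [-29, -12.4, 0], [0, 0, 0]],
    [0, [-31, -13.2, 0], [0, 0, 0]],
    [0, [-31, -13.2, 0], [0, 0, 0]]
  ]
}}

```text
time_s: 14.9
eef_pos: [550.9, -222.4, 19.8]
ee_rot: [-0.0, 0.551, 0.834, -0.0]
force: [0.3, -0.1, 0.5]
grip_width: -0.001
grip_force: 0.0
```

Emit:
{"op": "apply_moves", "data": {
  "targets": [
    [0, [-0.9, -0.4, 0], [0, 0, 0]],
    [0, [-1.8, -0.8, 0], [0, 0, 0]],
    [0, [-2.7, -1.2, 0], [0, 0, 0]],
    [0, [-3.6, -1.6, 0], [0, 0, 0]],
    [0, [-3.6, -1.6, 0], [0, 0, 0]]
  ]
}}

```text
time_s: 15.4
eef_pos: [547.4, -224.0, 19.8]
ee_rot: [-0.0, 0.551, 0.834, -0.0]
force: [0.1, 0.3, 0.2]
grip_width: -0.002
grip_force: 0.0
```

Emit:
{"op": "apply_moves", "data": {
  "targets": [
    [0, [-0.9, -0.4, 0], [0, 0, 0]],
    [0, [-1.8, -0.8, 0], [0, 0, 0]],
    [0, [-1.8, -0.8, 0], [0, 0, 0]]
  ]
}}

```text
time_s: 15.7
eef_pos: [546.2, -224.5, 19.8]
ee_rot: [0.0, 0.551, 0.834, 0.0]
force: [5.3, 2.8, -1.2]
grip_width: -0.0
grip_force: 2.3
```

Emit:
{"op": "apply_moves", "data": {
  "targets": [
    [0, [-0.9, -0.4, 0], [0, 0, 0]],
    [0, [-0.9, -0.4, 0], [0, 0, 0]]
  ]
}}

```text
time_s: 15.9
eef_pos: [546.0, -224.6, 19.9]
ee_rot: [0.001, 0.551, 0.834, 0.001]
force: [9.1, 3.5, -3.6]
grip_width: 0.003
grip_force: 5.1
```

Emit:
{"op": "apply_moves", "data": {
  "targets": [
    [0, [-0.9, -0.4, 0], [0, 0, 0]],
    [0, [-0.9, -0.4, 0], [0, 0, 0]],
    [0, [-0.9, -0.4, 0], [0, 0, 0]]
  ]
}}

```text
time_s: 16.2
eef_pos: [546.0, -224.6, 19.9]
ee_rot: [0.002, 0.551, 0.834, 0.002]
force: [14.5, 7.0, -5.1]
grip_width: -0.001
grip_force: 7.7
```

Emit:
{"op": "apply_moves", "data": {
  "targets": [
    [0, [5, 2.1, 0], [0, 0, 0]],
    [0, [15, 6.4, 0], [0, 0, 0]],
    [0, [30, 12.8, 10], [0, 0, 0]],
    [0, [30, 12.8, 50], [0, 0, 0]],
    [0, [30, 12.8, 100], [0, 0, 0]],
    [0, [30, 12.8, 150], [0, 0, 0]],
    [0, [0, -30, 190], [0, 0, 0]],
    [0, [-50, -50, 200], [0, 0, 0]],
    [0, [-100, -80, 200], [0, 0, 0]],
    [0, [-140, -110, 200], [0, 0, 0]],
    [0, [-180, -140, 200], [0, 0, 0]],
    [0, [-210, -165, 200], [0, 0, 0]],
    [0, [-240, -190, 200], [0, 0, 0]],
    [0, [-270, -215, 200], [0, 0, 0]],
    [0, [-290, -230, 200], [0, 0, 0]],
    [0, [-290, -230, 200], [0, 0, 0]],
    [0, [-290, -230, 200], [0, 0, 0]]
  ]
}}

```text
time_s: 17.9
eef_pos: [254.1, -455.5, 219.8]
ee_rot: [-0.0, 0.552, 0.834, 0.0]
force: [0.3, -0.7, -0.1]
grip_width: -0.0
grip_force: 0.0
```

```bash
python3 - <<'E'
from rig import ctrl,capture
import cv2,numpy as np
s=ctrl.sense();print(s["eef_pos"],s["time_s"],np.abs(s["dq"]).max())
o=[]
for n,x,y in(("scene",232,130),("top",345,175)):
    p,d=capture(n);cv2.imwrite(f"pics/{n}4.png",p);o.append(cv2.resize(p[y:y+72,x:x+62],None,fx=6,fy=6,interpolation=cv2.INTER_CUBIC))
cv2.imwrite("pics/c4.png",cv2.convertScaleAbs(np.hstack(o),alpha=1.4))
E
```

```text
[ 254.08473288 -455.50301372  219.79687724] 17.9 0.02871121981028543
```

View pics/c4.png

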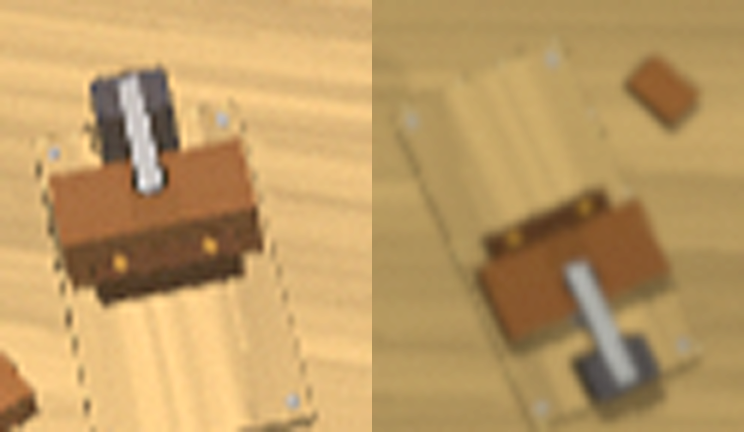

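```bash
python3 -c "
from rig import ctrl
print(ctrl.finish_job())"
```

```text
the job is handed in; nothing more can be done
None
```

The job is handed in at about 18 s: the offcut is on the bench beside the jig board, and the last pictures show the wide gauge's head square against the block. I left the narrow gauge in the box and saw nothing else moved, but I did not re-check every item on the bench.

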